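# Level the paint jar on the stall's balance

## Task

A closed paint jar stands on one pan of the two-pan balance and a bare flat aluminium plate lies on the other. Of the four loose brass weights take the two middle-sized ones (the 200 g and the 100 g; not the largest, not the smallest) and stand both upright on the aluminium plate, so that the beam levels and comes to rest.

Things in the scene. Friction and masses are not known exactly. Their poses are not given: they have to be found in the camera images.
- weight_200: Brass 200 g weight: upright cylinder 28 mm in diameter, 35 mm tall, with a 15 mm knob on top, 49 mm tall overall. Origin: centre of its underside, z up. It stands loose on the table right of the balance, in any order with three more of its shape: the 100 g, and two that are not wanted, the 500 g (38 mm in diameter, 62 mm tall) and the 20 g (13 mm in diameter, 29 mm tall).
- weight_100: Brass 100 g weight, third largest of the four: cylinder 22 mm in diameter, 27 mm tall, with a 12 mm knob on top, 41 mm tall overall. Stands loose on the table. Origin: centre of its underside, z up.
- tare: Round flat aluminium plate, 100 mm across, 4 mm thick, loose in either pan of the balance; room on it for both weights side by side. Origin: centre of its underside, z up. Pan rim: 120 mm across, 2 mm above the plate. While bare it sits about 98 mm above the table, 90 mm when level; the jar (66 mm across, 85 mm tall) is in the other pan, 220 mm away across the robot's view (within 0.3 rad).
- beam (a joint): Beam angle of the balance, rad: 0 = level, positive = the end on the robot's left is up; stops at +-0.07. The pans stay level as they rise and sink. With only one of the two weights on the plate it stays at its stop; it swings slowly (about 2 s) to level once the second is let go. 20 g too much or too little leaves it about 0.04 off level.
Mind the look-alikes: they are no part of the job. What is shaped like the weight_200 but purple is not meant.

How it is judged:
At the end, for the whole second after the job is handed in: Both the 200 g and the 100 g weight stand upright (within 10 degrees) and at rest on the aluminium plate, each weight's centre within 48 mm of the plate's centre, and the beam is at rest within 0.025 rad of level (horizontal distance between each of weight_200, weight_100 and tare below 0.048 m and z of weight_200 in the frame of tare between 0 and 0.012 m and angle between each of weight_200, weight_100's own z axis and vertical below 0.17 rad and linear speed of each of weight_200, weight_100 below 0.02 m/s and z of weight_100 in the frame of tare between 0 and 0.012 m and value of joint beam between -0.025 and 0.025 rad and velocity of joint beam between -0.05 and 0.05 rad/s); the robot touches nothing.
It also fails if it takes over 64 s, if anything falls off the work surface, if the arm or the gripper's body presses on something with over 40 N, if the wrist force passes 120 N, or if a joint passes its speed limit or range.

## Robot

A 7-joint arm with a two-finger parallel gripper is mounted at the origin on the work surface. World frame = base frame: x ahead of the robot, y to its left, z up, the work surface at z = 0. Lengths are in m, angles in rad, forces in N, time in s.
With the tool pointing down it reaches from about 0.4 to 0.875 m from the base axis. Payload 19.3 kg.
Tool frame: the origin (TCP) lies at the very end of the fingers, on their centre line; the grasp point (between the pads) lies 19 mm behind it; z points along the fingers, y is the line along which they close (so a half turn about z gives the same grasp; the last joint's range is limited). The gripper opens to 85 mm and grips with 20 to 120 N. Pads are 22 mm wide; open, the fingers measure 114 mm over their backs; the gripper's body (76 mm by 85 mm) begins 54 mm behind the grasp point. The pads swing forward as they close: fully open they stand 13 mm farther back than shut.
Start: joints at [1.049, 0.521, -0.036, 1.599, 0.021, 1.021, -0.113], TCP at [0.273, -0.562, 0.231] pointing down, gripper open.
Joint ranges: [-2.91, 2.91], [-0.3, 2.13], [-1.5, 1.42], [0.17, 2.43], [-1.26, 4.41], [0.16, 1.93], [-2.52, 2.52]. Speed limits (rad/s): [1.89, 1.89, 2.39, 2.39, 3.01, 3.01, 3.01].

## Interface

Orientations are given as [roll, pitch, yaw] about the fixed x, y, z axes, in that order (R = Rz(yaw) Ry(pitch) Rx(roll)).
In Python, from workcell import bot gives the robot as it stands.
- The arm moves only by the tool carry_out, never from a script. Its argument "rows" is a list that holds one entry, the list of rows, each a list of 4 numbers: the shift along the tool's x, y, z in m, then the turn about the tool's z in degrees. In form: [[[x, y, z, twist], ...]]. A call has 1 to 12 rows; each row is the pose to reach, as a shift and turn from the pose commanded when the call began, along the tool's axes at that moment; what a row does not reach only later rows make up. A row lasts 1/12 s, in which the tool goes at most 41.7 mm and 7.16 degrees, less where a joint would pass 70% of its speed; a pose out of reach is approached as far as the arm can. A call with a gripper value outside its range is refused whole. "grip" is the finger opening in m, from 0 to 0.0854, set as the call begins (left out, the last holds). The fingers move at their own pace and stop on an object; "grip_force" is the grip in N (left out, the last holds). Time passes only in rows, so rows that repeat a pose let the fingers close. It gives the time, the measured TCP pose, the force, the opening and the grip force at its end, in the units of the state.
- bot.observe(): the state, without advancing time (a new reading comes with each control period).
- bot.grab_frame(name): name is "scene" or "top" or "wrist"; returns a dict with "pixels" (400x640x3 uint8, red, green, blue), "K" (3x3 intrinsics, pixels), "pose" (4x4, takes a point from camera to world coordinates). Camera axes: x right, y down, z forward; pixel columns grow to the right and rows downward; lengths in m; the calibration is good to about 2 mm. A picture is of the moment at which its call begins. There is no depth.
- bot.job_done(): hands the job in; it is judged then, once.
Trained networks look in a picture, given as the dict that the camera call returned (one of the last four; its "shot" number tells which), for a name from the list of things; names that differ only in an ending like _2 or _b are one class to them, and where a whole thing is asked for, a point or a joint stands for the part that bears it (a point fixed in the world has none). Each returns a list of dicts, best first, with "conf" (0 to 1); they miss things now and then, are a little off and sometimes report something else, mostly with a low value. They report only what shows in the picture. A call takes as long as a camera call. They do not tell look-alikes from the thing itself.
- bot.look_for(picture, label): "position" ([column, row] in pixels, amid what is visible of it).
- bot.regions_of(picture, label): "region" (400x640 bool, what is visible of it) and "position" ([column, row] in pixels, amid what is visible of it).
- bot.spot_point(picture, label): "position" ([column, row] in pixels: a listed point, or the origin of a listed thing).
The state is a dict: "clock": time; "qpos": joint angles; "qd": joint speeds; "joint_efforts": joint torques, N m; "position": TCP position; "tool_rot": TCP orientation; "force": force on the tool from outside, world axes, zero at the start; "moment": the same for the moment, N m; "grip_width": finger opening in m; "finger_force": force on a finger pad.
Only numpy, scipy, OpenCV 4.12 (cv2) and the standard library are available. Lean on these libraries where they do the work, as an engineer would, in place of code of your own. Each camera call takes 0.05 s, during which the arm holds its last target. There are 200 camera calls.

## Working session

There is one attempt and no reset: what is moved stays moved. The work goes in short steps, Python scripts to look and compute and a tool call to move; the robot and the scene stay as the last step left them, time stands still between calls to the robot, and variables do not carry over. Pictures are saved under pics/ and viewed, at most 10 in all, crops included, and the job is handed in when it is done.

Besides the shell and the picture viewer there is one more tool, called by a JSON object that holds its "op" and its "data", one argument or row to a line. carry_out: Moves the arm, as the interface text tells. Its arguments: {"type":"object","properties":{"rows":{"type":"array","items":{"type":"array","items":{"type":"array","items":{"type":"number"}}}},"grip":{"type":"number"},"grip_force":{"type":"number"}},"required":["rows"]}

```bash
mkdir -p pics; cat > h.py <<'E'
import numpy as np, cv2
from workcell import bot
def ray(f,uv):
    K=np.array(f["K"]);T=np.array(f["pose"])
    d=T[:3,:3]@np.linalg.solve(K,[uv[0],uv[1],1.0]); return T[:3,3],d/np.linalg.norm(d)
def onz(f,uv,z):
    o,d=ray(f,uv); return o+d*(z-o[2])/d[2]
def tri(rs):
    A=0;b=0
    for o,d in rs:
        P=np.eye(3)-np.outer(d,d);A=A+P;b=b+P@o
    return np.linalg.solve(A,b)
def proj(f,p):
    T=np.linalg.inv(f["pose"]);q=np.array(f["K"])@(T[:3,:3]@p+T[:3,3]);return q[:2]/q[2]
def save(f,n): cv2.imwrite(f"pics/{n}.png",f["pixels"][:,:,::-1])
E
python3 - <<'E'
from h import *
np.set_printoptions(precision=3,suppress=True)
s=bot.observe();print(s["position"],s["tool_rot"],s["grip_width"],s["clock"])
for n in("scene","top"):
    f=bot.grab_frame(n);save(f,n+"0");print(n,f["pose"])
    for l in("weight_200","weight_100","tare"):
        for r in bot.spot_point(f,l)[:5]: print(l,np.round(r["position"],1),round(r["conf"],2),onz(f,r["position"],.098 if l=="tare" else 0))
a=cv2.imread("pics/scene0.png");b=cv2.imread("pics/top0.png")
E
```

```text
[ 0.273 -0.562  0.231] [-3.14   0.     0.452] 0.08576702411026298 0.0
scene [[ 0.755  0.541 -0.369  0.823]
 [ 0.655 -0.624  0.426 -0.334]
 [ 0.001 -0.564 -0.826  0.724]
 [ 0.     0.     0.     1.   ]]
weight_200 [188.4 283.8] 0.69 [ 0.435 -0.29   0.   ]
weight_200 [220.4 270.2] 0.64 [ 0.462 -0.227  0.   ]
weight_200 [224.2 334.7] 0.61 [ 0.569 -0.309  0.   ]
weight_100 [188.4 283.8] 0.69 [ 0.435 -0.29   0.   ]
weight_100 [220.4 270.2] 0.64 [ 0.462 -0.227  0.   ]
weight_100 [224.2 334.7] 0.61 [ 0.569 -0.309  0.   ]
tare [336.8 194.2] 0.89 [0.564 0.029 0.098]
top [[ 0.009 -0.984  0.176  0.394]
 [-1.    -0.008  0.008 -0.002]
 [-0.007 -0.176 -0.984  0.8  ]
 [ 0.     0.     0.     1.   ]]
weight_200 [425.3 236.9] 0.76 [ 0.459 -0.229  0.   ]
weight_200 [452.5 245.7] 0.54 [ 0.44  -0.287  0.   ]
weight_200 [459.5 191.8] 0.43 [ 0.56  -0.309  0.   ]
weight_100 [425.3 236.9] 0.76 [ 0.459 -0.229  0.   ]
weight_100 [452.5 245.7] 0.54 [ 0.44  -0.287  0.   ]
weight_100 [459.5 191.8] 0.43 [ 0.56  -0.309  0.   ]
tare [302.1 179.9] 0.98 [0.561 0.037 0.098]
```

View pics/scene0.png

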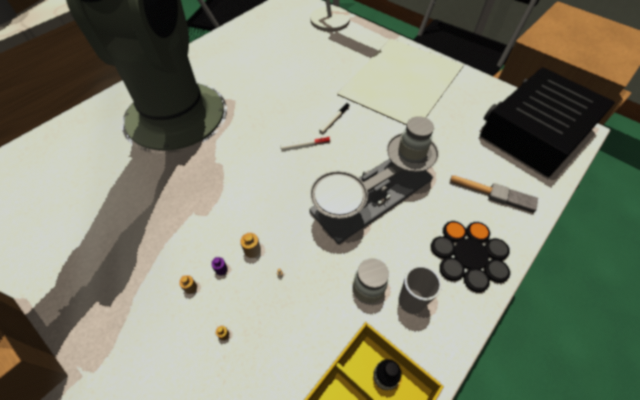

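View pics/top0.png

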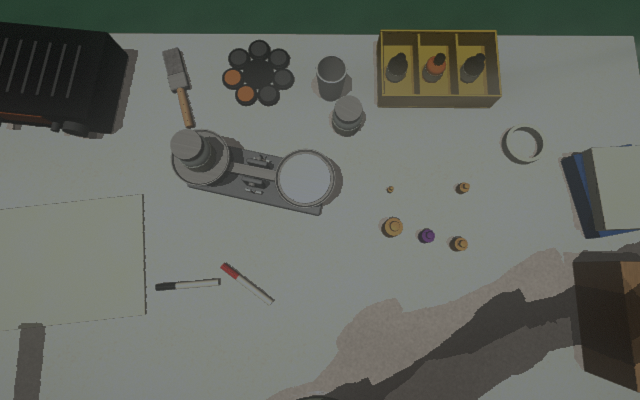

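The scene shows the 500 g at (250,243), the purple look-alike at (219,265), the 200 g at (187,284), the 100 g at (222,332) and the 20 g at (279,272). The plate is at (337,194). In the top view the 200 g is at (460,243), the 100 g at (463,188) and the plate at (305,178).

I'll move over the two weights with yaw +90°, so the fingers close along world x.

{"op": "carry_out", "data": {
  "rows": [
    [[0.278,-0.167,0,-64.1],[0.278,-0.167,0,-64.1],[0.278,-0.167,0,-64.1],[0.278,-0.167,0,-64.1],[0.278,-0.167,0,-64.1],[0.278,-0.167,0,-64.1],[0.278,-0.167,0,-64.1],[0.278,-0.167,0,-64.1],[0.278,-0.167,0,-64.1],[0.278,-0.167,0,-64.1],[0.278,-0.167,0,-64.1],[0.278,-0.167,0,-64.1]]
  ],
  "grip": 0.05
}}

```text
clock: 1.4
position: [0.4494, -0.2917, 0.2312]
tool_rot: [-3.141, 0.0, 1.565]
force: [0.4, -0.1, -0.4]
grip_width: 0.0499
finger_force: 0.0
```

```bash
cat > look.py <<'E'
from h import *
import sys
np.set_printoptions(precision=4,suppress=True)
s=bot.observe();print(s["position"],s["tool_rot"],s["grip_width"],s["clock"])
R={}
for n in("scene","top","wrist"):
    f=bot.grab_frame(n);save(f,n+sys.argv[1])
    if n=="wrist":print(f["pose"])
    for l,z in(("weight_200",0),("tare",.098)):
        for r in bot.spot_point(f,l)[:6]:
            print(n,l,np.round(r["position"],1),round(r["conf"],2),onz(f,r["position"],z))
            R.setdefault(l,[]).append((n,ray(f,r["position"]),onz(f,r["position"],z)))
for l,v in R.items():
    for i in range(len(v)):
        for j in range(i):
            if v[i][0]!=v[j][0] and np.linalg.norm(v[i][2]-v[j][2])<.025: print(l,v[j][0],v[i][0],tri([v[i][1],v[j][1]]))
E
python3 look.py 1
```

```text
[ 0.4494 -0.2917  0.2312] [-3.1412  0.0003  1.5646] 0.049867696453780294 1.4
scene weight_200 [189.3 284. ] 0.69 [ 0.4372 -0.2887  0.    ]
scene weight_200 [222.  336.9] 0.68 [ 0.5685 -0.3142  0.    ]
scene weight_200 [219.9 270. ] 0.67 [ 0.461  -0.2271  0.    ]
scene tare [337.8 194.6] 0.97 [0.5659 0.0297 0.098 ]
top weight_200 [454.9 248.3] 0.67 [ 0.4346 -0.2916  0.    ]
top weight_200 [461.1 192.5] 0.65 [ 0.5579 -0.3122  0.    ]
top weight_200 [423.6 238.8] 0.55 [ 0.4545 -0.2248  0.    ]
top tare [301.5 181.1] 0.86 [0.5583 0.0376 0.098 ]
[[ 1.     -0.0014 -0.0009  0.4504]
 [-0.0016 -0.9657 -0.2596 -0.2266]
 [-0.0005  0.2596 -0.9657  0.3744]
 [ 0.      0.      0.      1.    ]]
wrist weight_200 [328.  110.3] 0.88 [ 0.4618 -0.2252  0.    ]
wrist weight_200 [420.7 190.6] 0.81 [ 0.5673 -0.313   0.    ]
wrist weight_200 [310.8 172. ] 0.7 [ 0.4431 -0.2916  0.    ]
weight_200 scene top [ 0.4356 -0.2901 -0.0004]
weight_200 scene top [ 0.5621 -0.3156 -0.0139]
weight_200 scene top [ 0.4558 -0.2265 -0.0091]
weight_200 scene wrist [ 0.4615 -0.2262  0.0006]
weight_200 top wrist [ 0.4584 -0.2257 -0.0053]
weight_200 scene wrist [ 0.5679 -0.3138 -0.0021]
weight_200 top wrist [ 0.5558 -0.3047  0.0261]
weight_200 scene wrist [ 0.4433 -0.2895  0.0116]
weight_200 top wrist [ 0.4391 -0.2957 -0.0156]
tare scene top [0.5609 0.0379 0.0849]
```

View pics/wrist1.png

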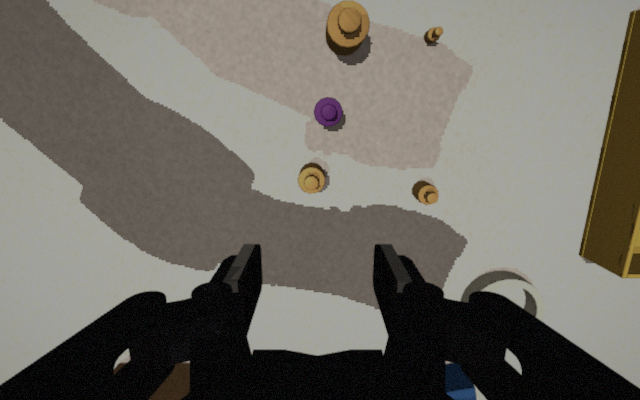

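The wrist view shows the 500 g at (348,25), the purple at (328,112), the 200 g at (312,180), the 100 g at (428,194) and the 20 g at (433,35). I'll refine the positions by fitting a model silhouette to the region masks.

```bash
cat > fit.py <<'E'
from h import *
from scipy.optimize import minimize
np.set_printoptions(precision=4,suppress=True)
D={"200":(.014,.035,.0075,.049),"100":(.011,.027,.006,.041)}
a=np.linspace(0,2*np.pi,40)
def ring(x,y,z,r): return np.c_[x+r*np.cos(a),y+r*np.sin(a),np.full(40,z)]
def sil(f,p,k,z0=0):
    r,h,rk,H=D[k];m=np.zeros((1600,2560),np.uint8)
    for rr,z1,z2 in((r,0,h),(rk,h,H)):
        P=np.vstack([ring(p[0],p[1],z0+z1,rr),ring(p[0],p[1],z0+z2,rr)])
        uv=np.array([proj(f,q) for q in P]);cv2.fillConvexPoly(m,cv2.convexHull((uv*4+1.5).astype(np.int32)),1)
    return m
def fit(f,reg,p0,k,z0=0):
    R=cv2.resize(reg.astype(np.uint8),(2560,1600),interpolation=cv2.INTER_NEAREST)
    c=lambda p:1-(lambda m:(m&R).sum()/(m|R).sum())(sil(f,p,k,z0))
    r=minimize(c,p0,method="Nelder-Mead",options=dict(initial_simplex=np.array(p0)+[[0,0],[.006,0],[0,.006]],xatol=2e-4,maxiter=40))
    return r.x,1-r.fun
E
cat > f1.py <<'E'
from fit import *
for n in("wrist","scene"):
    f=bot.grab_frame(n)
    for r in bot.regions_of(f,"weight_200"):
        q=onz(f,r["position"],.02)
        for k in D: print(n,k,np.round(r["position"]),r["region"].sum(),*fit(f,r["region"],q[:2],k))
f=bot.grab_frame("top")
for n in("top","scene"):
    f=bot.grab_frame(n)
    for r in bot.regions_of(f,"tare")[:1]:
        c,ax,ang=cv2.fitEllipse(cv2.findContours(r["region"].astype(np.uint8),0,1)[0][0]);print(n,c,ax,onz(f,c,.102),r["position"])
E
python3 f1.py
```

```text
wrist 200 [310. 176.] 663 [ 0.4444 -0.2935] 0.936538801484886
wrist 100 [310. 176.] 663 [ 0.4459 -0.2963] 0.6464932126696833
wrist 200 [328. 109.] 655 [ 0.4609 -0.2265] 0.9440527838033261
wrist 100 [328. 109.] 655 [ 0.4633 -0.2252] 0.6314885496183206
wrist 200 [425. 194.] 507 [ 0.5633 -0.3102] 0.5961637392518556
wrist 100 [425. 194.] 507 [ 0.5679 -0.3111] 0.9379115710253998
scene 200 [187. 280.] 251 [ 0.4447 -0.2917] 0.8883700244607516
scene 100 [187. 280.] 251 [ 0.4415 -0.2921] 0.7081673306772909
scene 200 [219. 266.] 210 [ 0.4614 -0.2236] 0.8215422276621787
scene 100 [219. 266.] 210 [ 0.4609 -0.2245] 0.7700089259149063
scene 200 [219. 333.] 160 [ 0.5667 -0.3085] 0.5477107402652974
scene 100 [219. 333.] 160 [ 0.5668 -0.3096] 0.877939142461964
top (304.34783935546875, 178.1776885986328) (48.121124267578125, 49.271522521972656) [0.5633 0.0319 0.102 ] [302.2, 179.1]
scene (338.3957824707031, 194.47329711914062) (39.82956314086914, 47.722129821777344) [0.5683 0.0284 0.102 ] [339.1, 194.3]
```

{"op": "carry_out", "data": {
  "rows": [
    [[-0.002,-0.0055,0.04,0],[-0.002,-0.0055,0.08,0],[-0.002,-0.0055,0.12,0],[-0.002,-0.0055,0.15,0],[-0.002,-0.0055,0.15,0],[-0.002,-0.0055,0.15,0]]
  ]
}}

```text
clock: 2.8
position: [0.4442, -0.2922, 0.081]
tool_rot: [-3.14, -0.001, 1.571]
force: [1.5, 0.4, 0.7]
grip_width: 0.0498
finger_force: 0.0
```

```bash
cat > f2.py <<'E'
from fit import *
print(bot.observe()["position"],bot.observe()["tool_rot"])
f=bot.grab_frame("wrist");save(f,"w2")
for r in bot.regions_of(f,"weight_200"):
    q=onz(f,r["position"],.02)
    for k in D: print(k,np.round(r["position"]),r["region"].sum(),*fit(f,r["region"],q[:2],k))
E
python3 f2.py
```

```text
[ 0.4442 -0.2922  0.081 ] [-3.1396 -0.0014  1.5709]
200 [508. 247.] 1825 [ 0.5599 -0.308 ] 0.5901085791697839
100 [508. 247.] 1825 [ 0.5673 -0.311 ] 0.9463971880492091
200 [348. 108.] 2180 [ 0.4608 -0.2264] 0.9688101548333101
100 [348. 108.] 2180 [ 0.4639 -0.224 ] 0.6072677251103341
200 [317. 221.] 2113 [ 0.4442 -0.2934] 0.9451874281548771
100 [317. 221.] 2113 [ 0.4436 -0.2983] 0.6289635589209654
```

{"op": "carry_out", "data": {
  "rows": [
    [[-0.001,0,0.035,0],[-0.001,0,0.065,0],[-0.001,0,0.075,0],[-0.001,0,0.075,0],[-0.001,0,0.075,0]]
  ]
}}

```text
clock: 3.32
position: [0.4453, -0.294, 0.0079]
tool_rot: [3.141, 0.001, 1.571]
force: [-0.0, -0.3, 0.6]
grip_width: 0.0499
finger_force: 0.0
```

{"op": "carry_out", "data": {
  "rows": [
    [[0,0,0,0],[0,0,0,0],[0,0,0,0],[0,0,0,0],[0,0,0,0],[0,0,0,0]]
  ],
  "grip": 0.015,
  "grip_force": 30
}}

```text
clock: 3.82
position: [0.4454, -0.2943, 0.0082]
tool_rot: [3.14, 0.001, 1.57]
force: [-2.2, 1.2, 13.5]
grip_width: 0.0271
finger_force: 28.6
```

{"op": "carry_out", "data": {
  "rows": [
    [[0,0,-0.03,0],[0,0,-0.07,0],[0,0,-0.11,0],[0.02,0.01,-0.14,0],[0.05,0.025,-0.16,0],[0.085,0.042,-0.18,0],[0.12,0.06,-0.19,0],[0.155,0.077,-0.19,0],[0.19,0.095,-0.19,0],[0.21,0.11,-0.19,0],[0.22,0.12,-0.19,0],[0.22,0.12,-0.19,0]]
  ]
}}

```text
clock: 4.82
position: [0.5662, -0.071, 0.1972]
tool_rot: [3.14, -0.001, 1.574]
force: [0.2, 0.6, -1.4]
grip_width: 0.0273
finger_force: 30.8
```

```bash
cat > f3.py <<'E'
from fit import *
import sys
print(bot.observe()["position"],bot.observe()["force"])
f=bot.grab_frame("wrist");save(f,sys.argv[1]);rs=[]
for n in("wrist","top","scene"):
    if n!="wrist": f=bot.grab_frame(n)
    for r in bot.regions_of(f,"tare")[:1]:
        c,ax,ang=cv2.fitEllipse(max(cv2.findContours(r["region"].astype(np.uint8),0,1)[0],key=len));print(n,r["conf"],c,ax,onz(f,c,.102),r["position"]);rs.append(ray(f,c));rs[-1]
import itertools
for a,b in itertools.combinations(rs,2): print(tri([a,b]))
print(tri(rs))
E
python3 f3.py w3
```

```text
[ 0.5662 -0.071   0.1972] [ 0.1604  0.61   -1.4433]
wrist 0.71 (316.0318298339844, 58.90553283691406) (138.75186157226562, 157.78460693359375) [0.5657 0.0269 0.102 ] [316.9, 58.6]
top 0.62 (304.5003967285156, 178.23594665527344) (48.36948013305664, 49.86041259765625) [0.5632 0.0316 0.102 ] [300.4, 178.4]
scene 0.86 (341.71099853515625, 196.05580139160156) (36.9717903137207, 44.783470153808594) [0.576  0.0298 0.102 ] [343.6, 197.4]
[0.5663 0.0307 0.0864]
[0.5692 0.0313 0.0936]
[0.5687 0.0349 0.0884]
[0.5678 0.0325 0.0896]
```

View pics/w3.png

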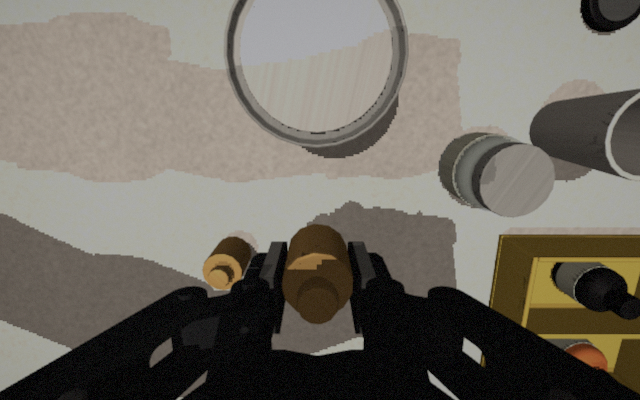

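The wrist view shows the held 200 g at (317,275), upright in the fingers, and the plate centred near (316,55). The plate centre works out at about (0.566, 0.032). Next I move above its far half.

{"op": "carry_out", "data": {
  "rows": [
    [[0.03,0,0,0],[0.06,0,0.01,0],[0.09,0,0.02,0],[0.115,0,0.04,0],[0.125,0,0.06,0],[0.125,0,0.07,0],[0.125,0,0.07,0],[0.125,0,0.07,0]]
  ]
}}

```text
clock: 5.78
position: [0.5646, 0.0498, 0.1264]
tool_rot: [-3.141, 0.001, 1.569]
force: [0.8, 0.9, -1.1]
grip_width: 0.0268
finger_force: 30.8
```

```bash
cat > v.py <<'E'
from h import *
import sys
print(bot.observe()["position"],bot.observe()["force"])
for n,u,v in(("scene",336,190),("top",304,178)):
    f=bot.grab_frame(n)["pixels"][:,:,::-1];c=f[v-60:v+60,u-75:u+75]
    cv2.imwrite(f"pics/{sys.argv[1]}_{n}.png",c)
a=[cv2.resize(cv2.imread(f"pics/{sys.argv[1]}_{n}.png"),(400,320),interpolation=cv2.INTER_CUBIC) for n in("scene","top")]
cv2.imwrite(f"pics/{sys.argv[1]}.png",np.hstack(a))
E
python3 v.py v1
```

```text
[0.56461307 0.04982106 0.126418  ] [ 0.80626145  0.86250621 -1.13294922]
```

View pics/v1.png

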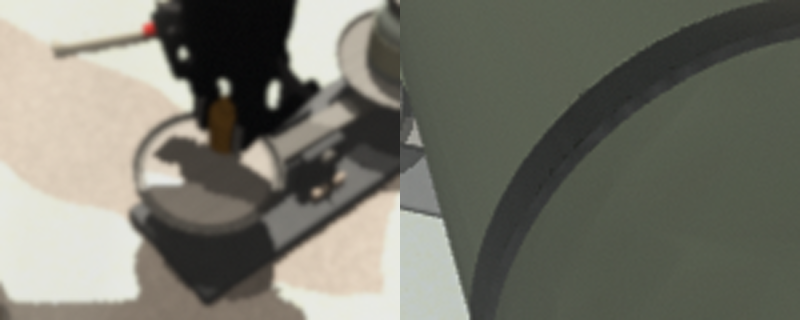

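The scene crop shows the weight at (222,125), above the far half of the pan. The arm hides the top view. I'll lower it now.

{"op": "carry_out", "data": {
  "rows": [
    [[0.003,0.001,0.005,0],[0.003,0.001,0.009,0],[0.003,0.001,0.012,0],[0.003,0.001,0.014,0],[0.003,0.001,0.016,0],[0.003,0.001,0.016,0],[0.003,0.001,0.016,0]]
  ]
}}

```text
clock: 6.47
position: [0.5656, 0.0543, 0.1103]
tool_rot: [-3.141, 0.0, 1.571]
force: [-0.1, 0.1, -2.9]
grip_width: 0.027
finger_force: 31.0
```

{"op": "carry_out", "data": {
  "rows": [
    [[0,0,0.001,0],[0,0,0.002,0],[0,0,0.002,0],[0,0,0.002,0],[0,0,0.002,0]]
  ]
}}

```text
clock: 6.88
position: [0.5657, 0.0542, 0.1084]
tool_rot: [3.141, 0.0, 1.57]
force: [0.4, -1.7, 1.0]
grip_width: 0.027
finger_force: 31.0
```

{"op": "carry_out", "data": {
  "rows": [
    [[0,0,0.001,0],[0,0,0.002,0],[0,0,0.002,0],[0,0,0.002,0],[0,0,0.002,0]]
  ]
}}

```text
clock: 7.3
position: [0.5657, 0.0542, 0.1063]
tool_rot: [3.142, 0.0, 1.57]
force: [-0.3, -1.9, 0.6]
grip_width: 0.0267
finger_force: 31.0
```

```bash
python3 v.py v2; python3 -c "
from h import *
f=bot.grab_frame('wrist');save(f,'w4')"
```

```text
[0.56567486 0.05419806 0.1063011 ] [-0.32035241 -1.88020599  0.59676907]
```

View pics/w4.png

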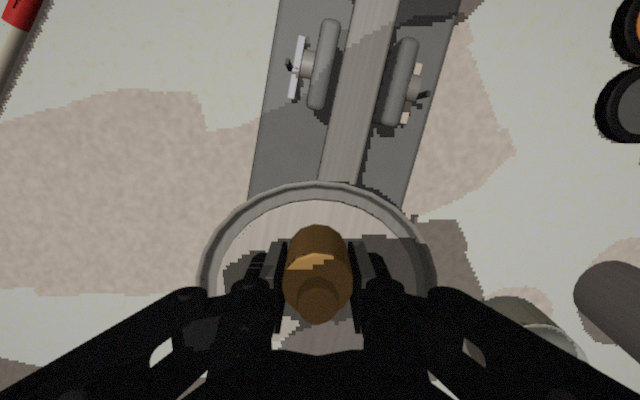

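Contact shows as a rise of about 3 N at TCP z ≈ 0.108. The wrist view has the weight at (317,275) inside the rim. I'll ease up to where the pan is back at its stop, then release.

{"op": "carry_out", "data": {
  "rows": [
    [[0,0,-0.001,0],[0,0,-0.002,0],[0,0,-0.002,0],[0,0,-0.002,0],[0,0,-0.002,0]]
  ]
}}

```text
clock: 7.87
position: [0.5656, 0.0543, 0.1083]
tool_rot: [-3.142, -0.0, 1.571]
force: [0.7, -0.8, 0.4]
grip_width: 0.0275
finger_force: 31.0
```

{"op": "carry_out", "data": {
  "rows": [
    [[0,0,0,0],[0,0,0,0],[0,0,0,0],[0,0,0,0],[0,0,0,0],[0,0,0,0]]
  ],
  "grip": 0.05
}}

```text
clock: 8.37
position: [0.5656, 0.0543, 0.1083]
tool_rot: [-3.142, -0.0, 1.571]
force: [-0.4, -0.1, -0.3]
grip_width: 0.0501
finger_force: 0.0
```

{"op": "carry_out", "data": {
  "rows": [
    [[0,0,-0.015,0],[0,0,-0.04,0],[0,0,-0.075,0],[-0.03,0,-0.09,0],[-0.07,0,-0.1,0],[-0.11,0,-0.1,0],[-0.15,0,-0.1,0],[-0.15,0,-0.1,0],[-0.15,0,-0.1,0]]
  ]
}}

```text
clock: 9.12
position: [0.5652, -0.0982, 0.2082]
tool_rot: [-3.141, 0.001, 1.566]
force: [0.2, 1.0, -0.7]
grip_width: 0.0499
finger_force: 0.0
```

```bash
python3 f3.py w5;  python3 - <<'E'
from fit import *
for n in ("wrist","top"):
    f=bot.grab_frame(n)
    for r in bot.regions_of(f,"weight_200"):
        q=onz(f,r["position"],.12); print(n,np.round(r["position"]),r["region"].sum(),r["conf"],*fit(f,r["region"],q[:2],"200",.101))
E
```

```text
[ 0.5652 -0.0982  0.2082] [ 0.2425  0.9603 -0.7208]
wrist 0.82 (316.5726318359375, 38.54853057861328) (96.8262939453125, 159.23739624023438) [0.5657 0.0137 0.102 ] [319.5, 37.5]
top 0.66 (304.5953369140625, 177.93885803222656) (48.317474365234375, 49.67032241821289) [0.5638 0.0315 0.102 ] [306.2, 180.8]
scene 0.66 (340.94378662109375, 196.05905151367188) (37.43295669555664, 40.062496185302734) [0.5748 0.0288 0.102 ] [339.4, 199.3]
[0.5692 0.0272 0.0642]
[0.5716 0.0188 0.1077]
[0.5685 0.0339 0.0895]
[0.5678 0.0272 0.0915]
top [289. 176.] 218 0.8 [0.564  0.0559] 0.9147368421052632
top [428. 236.] 181 0.72 [ 0.4507 -0.1928] 0.6744348636681426
```

View pics/w5.png

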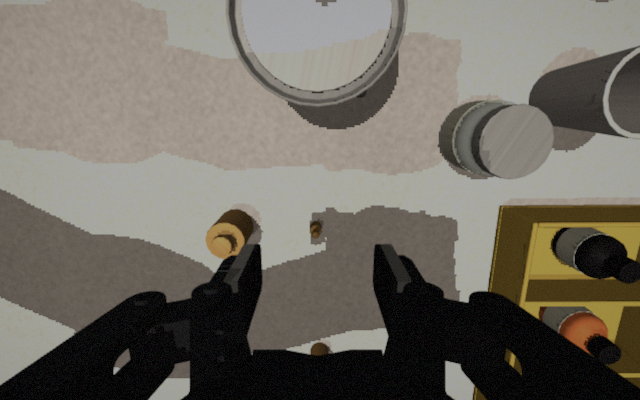

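The view shows the pan at the top edge with the 200 g's underside at (324,2), the 500 g at (222,240), the 20 g at (316,230) and the 100 g at (319,348). The 200 g stands on the plate at (0.564, 0.056). Next is the 100 g at (0.5675, -0.3105).

{"op": "carry_out", "data": {
  "rows": [
    [[-0.035,0.002,0,0],[-0.075,0.002,0,0],[-0.115,0.002,0,0],[-0.15,0.002,0,0],[-0.18,0.002,0.01,0],[-0.2,0.002,0.04,0],[-0.21,0.002,0.08,0],[-0.212,0.002,0.115,0],[-0.212,0.002,0.115,0],[-0.212,0.002,0.115,0]]
  ]
}}

```text
clock: 10.45
position: [0.5671, -0.3069, 0.0926]
tool_rot: [-3.139, -0.002, 1.571]
force: [0.6, -0.4, 1.4]
grip_width: 0.0498
finger_force: 0.0
```

```bash
python3 f2.py
```

```text
[ 0.5671 -0.3069  0.0926] [-3.1393 -0.0017  1.5709]
200 [318. 220.] 1113 [ 0.5682 -0.305 ] 0.5650821856952466
100 [318. 220.] 1113 [ 0.567  -0.3109] 0.9355556733266204
200 [139.  81.] 3094 [ 0.461  -0.2264] 0.9437850627790711
100 [139.  81.] 3094 [ 0.4555 -0.2249] 0.6568300713001677
```

{"op": "carry_out", "data": {
  "rows": [
    [[-0.003,0,0.035,0],[-0.003,0,0.07,0],[-0.003,0,0.086,0],[-0.003,0,0.086,0],[-0.003,0,0.086,0],[-0.003,0,0.086,0]]
  ]
}}

```text
clock: 11.05
position: [0.5692, -0.3111, 0.0102]
tool_rot: [3.138, 0.002, 1.571]
force: [-0.3, -0.1, 0.2]
grip_width: 0.0498
finger_force: 0.0
```

{"op": "carry_out", "data": {
  "rows": [
    [[0,0,0,0],[0,0,0,0],[0,0,0,0],[0,0,0,0],[0,0,0,0],[0,0,0,0]]
  ],
  "grip": 0.012,
  "grip_force": 25
}}

```text
clock: 11.55
position: [0.5683, -0.3111, 0.0089]
tool_rot: [3.14, 0.001, 1.57]
force: [-1.6, 0.5, 13.0]
grip_width: 0.0208
finger_force: 23.9
```

{"op": "carry_out", "data": {
  "rows": [
    [[0,0,-0.03,0],[0,0,-0.07,0],[0,0,-0.11,0],[0.02,0,-0.14,0],[0.05,0,-0.16,0],[0.09,0,-0.17,0],[0.13,-0.001,-0.17,0],[0.17,-0.002,-0.17,0],[0.21,-0.003,-0.17,0],[0.25,-0.003,-0.17,0],[0.27,-0.003,-0.17,0],[0.27,-0.003,-0.17,0]]
  ]
}}

```text
clock: 12.55
position: [0.5647, -0.0349, 0.1783]
tool_rot: [3.14, -0.002, 1.577]
force: [-0.4, 0.6, -0.9]
grip_width: 0.0206
finger_force: 25.1
```

{"op": "carry_out", "data": {
  "rows": [
    [[0.02,0,0.01,0],[0.04,0,0.025,0],[0.05,0,0.045,0],[0.05,0,0.055,0],[0.05,0,0.055,0],[0.05,0,0.055,0],[0.05,0,0.055,0]]
  ]
}}

```text
clock: 13.13
position: [0.5652, 0.0082, 0.1233]
tool_rot: [3.141, 0.0, 1.569]
force: [-0.4, 0.2, -0.5]
grip_width: 0.0211
finger_force: 25.1
```

```bash
python3 -c "
from h import *
print(bot.observe()['position'],bot.observe()['force'])
f=bot.grab_frame('wrist');save(f,'w6')"
```

```text
[0.5651624  0.00816692 0.12326819] [-0.38747729  0.21698152 -0.50117021]
```

View pics/w6.png

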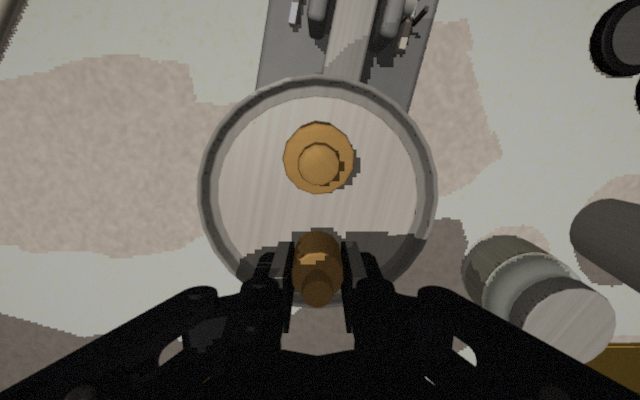

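The 200 g stands at (320,158) on the plate, and the held 100 g is at (318,270) over the near half. I'll lower and release it.

{"op": "carry_out", "data": {
  "rows": [
    [[0.002,0,0.005,0],[0.002,0,0.009,0],[0.002,0,0.012,0],[0.002,0,0.014,0],[0.002,0,0.0145,0],[0.002,0,0.0145,0],[0.002,0,0.0145,0]]
  ]
}}

```text
clock: 13.77
position: [0.5646, 0.0113, 0.1078]
tool_rot: [-3.141, 0.0, 1.57]
force: [-1.0, -0.1, -0.2]
grip_width: 0.0208
finger_force: 25.3
```

{"op": "carry_out", "data": {
  "rows": [
    [[0,0,0,0],[0,0,0,0],[0,0,0,0],[0,0,0,0],[0,0,0,0],[0,0,0,0],[0,0,0,0],[0,0,0,0]]
  ],
  "grip": 0.05
}}

```text
clock: 14.43
position: [0.5646, 0.0113, 0.1078]
tool_rot: [-3.142, -0.0, 1.571]
force: [-0.3, 0.6, 0.0]
grip_width: 0.0503
finger_force: 0.0
```

{"op": "carry_out", "data": {
  "rows": [
    [[0,0,-0.01,0],[0,0,-0.03,0],[0,0,-0.06,0],[0,0,-0.095,0],[-0.03,0,-0.11,0],[-0.065,0,-0.12,0],[-0.105,0,-0.12,0],[-0.105,0,-0.12,0],[-0.105,0,-0.12,0]]
  ]
}}

```text
clock: 15.18
position: [0.5643, -0.0961, 0.2285]
tool_rot: [3.141, 0.001, 1.567]
force: [-0.3, 0.6, -0.7]
grip_width: 0.05
finger_force: 0.0
```

{"op": "carry_out", "data": {
  "rows": [
    [[-0.04,0,0,0],[-0.08,0,0,0],[-0.12,0,0,0],[-0.12,0,0,0],[-0.12,0,0,0],[-0.12,0,0,0],[-0.12,0,0,0],[-0.12,0,0,0],[-0.12,0,0,0],[-0.12,0,0,0],[-0.12,0,0,0],[-0.12,0,0,0]]
  ]
}}

```text
clock: 16.18
position: [0.5646, -0.2135, 0.2278]
tool_rot: [-3.142, 0.0, 1.571]
force: [0.5, -1.0, -0.3]
grip_width: 0.05
finger_force: 0.0
```

{"op": "carry_out", "data": {
  "rows": [
    [[0,0,0,0],[0,0,0,0],[0,0,0,0],[0,0,0,0],[0,0,0,0],[0,0,0,0],[0,0,0,0],[0,0,0,0],[0,0,0,0],[0,0,0,0],[0,0,0,0],[0,0,0,0]]
  ]
}}

```text
clock: 17.18
position: [0.5646, -0.2137, 0.2278]
tool_rot: [-3.142, 0.0, 1.571]
force: [-0.0, 0.5, -0.1]
grip_width: 0.05
finger_force: 0.0
```

{"op": "carry_out", "data": {
  "rows": [
    [[0,0,0,0],[0,0,0,0],[0,0,0,0],[0,0,0,0],[0,0,0,0],[0,0,0,0],[0,0,0,0],[0,0,0,0],[0,0,0,0],[0,0,0,0],[0,0,0,0],[0,0,0,0]]
  ]
}}

```text
clock: 18.18
position: [0.5646, -0.2137, 0.2278]
tool_rot: [-3.142, -0.0, 1.571]
force: [0.5, -0.6, 0.2]
grip_width: 0.0499
finger_force: 0.0
```

```bash
python3 v.py v3; python3 - <<'E'
from fit import *
f=bot.grab_frame("top")
for r in bot.regions_of(f,"weight_200"):
    q=onz(f,r["position"],.11)
    for k in D: print(k,np.round(r["position"]),r["region"].sum(),*fit(f,r["region"],q[:2],k,.094))
print(bot.observe()["clock"])
E
```

```text
[ 0.56455445 -0.21371072  0.22779732] [ 0.50875253 -0.55017451  0.15555615]
200 [428. 239.] 188 [ 0.4518 -0.1963] 0.7127962085308057
100 [428. 239.] 188 [ 0.452  -0.2004] 0.8693633952254642
200 [291. 178.] 203 [0.5641 0.0554] 0.873485868102288
100 [291. 178.] 203 [0.5654 0.0555] 0.7047413793103449
18.3833
```

View pics/v3.png

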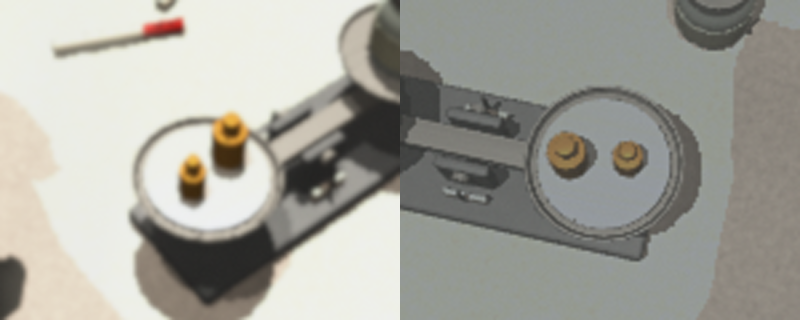

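Both weights stand on the plate. In the top crop the 200 g is at (567,152) and the 100 g at (628,157). I'll wait a little, then check that the pan has sunk and come to rest.

{"op": "carry_out", "data": {
  "rows": [
    [[0,0,0,0],[0,0,0,0],[0,0,0,0],[0,0,0,0],[0,0,0,0],[0,0,0,0],[0,0,0,0],[0,0,0,0],[0,0,0,0],[0,0,0,0],[0,0,0,0],[0,0,0,0]]
  ]
}}

```text
clock: 19.38
position: [0.5646, -0.2137, 0.2278]
tool_rot: [3.142, -0.0, 1.57]
force: [-0.4, 0.5, 0.2]
grip_width: 0.0498
finger_force: 0.0
```

{"op": "carry_out", "data": {
  "rows": [
    [[0,0,0,0],[0,0,0,0],[0,0,0,0],[0,0,0,0],[0,0,0,0],[0,0,0,0],[0,0,0,0],[0,0,0,0],[0,0,0,0],[0,0,0,0],[0,0,0,0],[0,0,0,0]]
  ]
}}

```text
clock: 20.38
position: [0.5646, -0.2137, 0.2278]
tool_rot: [3.142, 0.0, 1.571]
force: [0.4, 0.1, -0.0]
grip_width: 0.0499
finger_force: 0.0
```

```bash
python3 - <<'E'
from h import *
a=cv2.imread("pics/v3_scene.png",0).astype(np.float32)
g=lambda b:b[130:250,261:411]
c=cv2.cvtColor(bot.grab_frame("scene")["pixels"][:,:,::-1].copy(),6)
s0=cv2.imread("pics/scene0.png",0)
# near rim of pan, below the plate: phase shift start->18s->now; jar likewise
w=lambda im:np.float32(im[60:105,48:110])
print("18s->now",cv2.phaseCorrelate(w(a),w(g(c))),"mean diff",np.abs(a-g(c)).mean())
print("start->now pan rim",cv2.phaseCorrelate(w(g(s0)),w(g(c))))
j=lambda im:np.float32(im[110:180,385:450])
print("start->now jar",cv2.phaseCorrelate(j(s0),j(c)))
f=bot.grab_frame("scene");p=np.array([.565,.032,.102]);print("px for -8mm",proj(f,p-[0,0,.008])-proj(f,p), "jar +8", proj(f,[.61,.25,.15])-proj(f,[.61,.25,.142]))
E
```

```text
18s->now ((0.0011199632264791148, 0.48731434169937415), 0.9963891753719912) mean diff 0.58533335
start->now pan rim ((-0.026994148913509264, 0.8274070400899021), 0.6799423936340544)
start->now jar ((0.517830798286468, -0.7799528336053925), 0.6266315119501985)
px for -8mm [-0.18707481  2.22823562] jar +8 [ 0.83627336 -2.64587616]
```

```bash
python3 - <<'E'
from h import *
f=bot.grab_frame("scene");save(f,"scene9")
for n in("scene0","scene9"):
    g=cv2.imread(f"pics/{n}.png",0)
    print(n,"near rim", [g[r,330:345].mean().round().astype(int) for r in range(204,224)])
    print(n,"left rim row", [g[r,316:320].mean().round().astype(int) for r in range(168,190)])
    print(n,"jar top", [g[r,414:424].mean().round().astype(int) for r in range(112,140)])
E
```

```text
scene0 near rim [np.int64(209), np.int64(209), np.int64(209), np.int64(209), np.int64(210), np.int64(210), np.int64(209), np.int64(207), np.int64(193), np.int64(164), np.int64(138), np.int64(140), np.int64(134), np.int64(103), np.int64(62), np.int64(38), np.int64(31), np.int64(30), np.int64(30), np.int64(30)]
scene0 left rim row [np.int64(208), np.int64(208), np.int64(208), np.int64(208), np.int64(208), np.int64(208), np.int64(207), np.int64(204), np.int64(196), np.int64(177), np.int64(149), np.int64(125), np.int64(119), np.int64(126), np.int64(141), np.int64(159), np.int64(176), np.int64(188), np.int64(196), np.int64(200), np.int64(204), np.int64(205)]
scene0 jar top [np.int64(206), np.int64(206), np.int64(206), np.int64(199), np.int64(182), np.int64(163), np.int64(153), np.int64(151), np.int64(150), np.int64(151), np.int64(151), np.int64(151), np.int64(151), np.int64(151), np.int64(152), np.int64(152), np.int64(152), np.int64(153), np.int64(154), np.int64(154), np.int64(151), np.int64(141), np.int64(115), np.int64(78), np.int64(48), np.int64(38), np.int64(38), np.int64(46)]
scene9 
[... 386 characters left out ...]
 np.int64(237), np.int64(237), np.int64(237), np.int64(237), np.int64(237), np.int64(236), np.int64(231), np.int64(218), np.int64(189), np.int64(158), np.int64(146), np.int64(154), np.int64(171), np.int64(191), np.int64(210), np.int64(222), np.int64(228), np.int64(233)]
scene9 jar top [np.int64(233), np.int64(224), np.int64(205), np.int64(190), np.int64(186), np.int64(185), np.int64(186), np.int64(186), np.int64(186), np.int64(186), np.int64(187), np.int64(187), np.int64(187), np.int64(187), np.int64(188), np.int64(188), np.int64(188), np.int64(185), np.int64(174), np.int64(145), np.int64(102), np.int64(66), np.int64(51), np.int64(50), np.int64(58), np.int64(72), np.int64(88), np.int64(103)]
```

The pan sank about 2.2 px and the jar rose about 2.6 px, which is what 8 mm predicts. So the beam is level, and the last two pictures show no motion.

```bash
python3 -c "
from workcell import bot
print(bot.job_done())"
```

```text
the job is handed in; nothing more can be done
None
```

I handed the job in with the 200 g and 100 g weights standing upright on the aluminium plate, the beam level and at rest in the last pictures, and the arm clear; no verdict came back.

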